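Pack the gap under a hold-down foot and keep it clamped

ROBOT

A 7-joint arm with a two-finger parallel gripper is mounted at the origin on a cart in front of the work surface, level with it; the furniture and walls round the work are solid. World frame = base frame: x ahead of the robot, y to its left, z up, the work surface at z = 0. Lengths are in mm, angles in rad, forces in N, time in s.
With the tool pointing down it reaches from about 400 to 875 mm from the base axis. Payload 4.4 kg.
Tool frame: the origin (TCP) lies at the very end of the fingers, on their centre line; the grasp point (between the pads) lies 19 mm behind it (ctrl.grasp_offset is the distance from the TCP to the grasp point, in mm); z points along the fingers, y is the line along which they close (so a half turn about z gives the same grasp; the last joint's range is limited). The gripper opens to 85 mm and grips with 20 to 120 N. Pads are 22 mm wide; open, the fingers measure 114 mm over their backs; the gripper's body (76 mm by 85 mm) begins 54 mm behind the grasp point. The pads swing forward as they close: fully open they stand 13 mm farther back than shut.
Start: joints at [-1.282, 0.628, 0.038, 1.517, -0.027, 0.996, -0.02], TCP at [225.789, 609.538, 231.313] pointing down, gripper open.
Joint ranges: [-3.06, 3.06], [-0.37, 2.12], [-1.25, 1.32], [0.18, 2.47], [-1.1, 4.24], [0.23, 1.98], [-2.94, 2.94]. Speed limits (rad/s): [2.57, 2.57, 3.14, 3.14, 3.14, 3.14, 3.14].

INTERFACE

Orientations are given as [roll, pitch, yaw] about the fixed x, y, z axes, in that order (R = Rz(yaw) Ry(pitch) Rx(roll)).
In Python, from cell import status, cams, ctrl gives the robot as it stands.
- The arm moves only by the tool move_arm, never from a script. Its argument "plan" is a list of rows, each a list of 3 entries, a list of its own where there are three numbers: the shift along the world's x, y, z in mm, then the turn, a rotation vector about the world's x, y, z in degrees, then the opening, from 0 (shut) to 1 (fully open). In form: [[[x, y, z], [wx, wy, wz], gripper], ...]. A call has 1 to 10 rows; each row shifts and turns the commanded pose from where the row before left it; what a row does not reach is not made up. A row lasts 1/8 s, in which the tool goes at most 62.5 mm and 10.7 degrees, less where a joint would pass 70% of its speed; a pose out of reach is approached as far as the arm can. A call with a gripper value outside its range is refused whole. The fingers move at their own pace and stop on an object; the grip force is fixed at half the most. Time passes only in rows, so rows that do not move let the fingers close. It gives the time, the measured TCP pose, the force, the opening and the grip force at its end, in the units of the state.
- status.read_state(): the state, without advancing time (a new reading comes with each control period).
- cams.get_image(name): name is "scene" or "side" or "wrist"; returns the picture (384x512x3 uint8, blue, green, red); there is no depth.
- cams.camera_params(name): a dict with "K" (3x3 intrinsics, pixels), "pose" (4x4, takes a point from camera to world coordinates); the wrist camera has in their place "tool_from_camera" (4x4, takes a point from camera to tool coordinates, whose origin is the TCP and whose axes are the flange's). Camera axes: x right, y down, z forward; pixel columns grow to the right and rows downward; lengths in mm; the calibration is good to about 2 mm. A picture is of the moment at which its call begins: read the wrist's pose just before it. camera_params takes no time and is no camera call.
- ctrl.finish_job(): hands the job in; it is judged then, once.
The state is a dict: "clock": time; "qpos": joint angles; "qd": joint speeds; "tau": joint torques, N m; "eef_pos": TCP position; "tool_rot": TCP orientation; "force": force on the tool from outside, world axes, zero at the start; "torque": the same for the moment, N m; "width": finger opening in mm; "gripper_force": force on a finger pad.
Only numpy, scipy, OpenCV 4.12 (cv2) and the standard library are available. Lean on these libraries where they do the work, as an engineer would, in place of code of your own. Each camera call takes 0.05 s, during which the arm holds its last target. There are 200 camera calls.

TASK

Pack out the gap under the spring-loaded foot of the hold-down jig: take packing strips off the top of the pile one after another, slide each one flat and straight under the raised foot onto the last, back to the end stop, and press the black knob to feel whether the foot now bites on the pack or still runs down to its own stop without gripping it. As soon as it bites (at least two strips are needed), leave the spare strips on their stand and finish while still pressing the knob down with the fingers, so that the foot clamps the pack firmly; do not let go. Do not disturb the mug, the capacitor or the reel.

Things in the scene. Friction and masses are not known exactly. Their poses are not given: they have to be found in the camera images.
- jig: fixed dark steel base; origin on the table, x from the open front (robot's right) to the back (left), y across. Top, where the pack is built, 30 mm up: front rail 28 wide, x -90 to +20 mm, then block 86 wide to x +102. End stop: face at x +85, 46 high: a strip touching it has its origin at x +10, y 0. Two 13 mm posts at x +60, y +-32, leave 51 mm for the pack. Gap height differs from job to job.
- pack_seat (a point): point on the base's top straight under the middle of the foot (30 mm above the jig's origin, at its x = +60, y = 0)
- foot_face (a point): middle of the underside of the foot, 36 (jig x) by 40 mm; moves with the plunger. Raised it is 33 to 51 mm above pack_seat. Foot, rod and knob are one piece; a fixed crosshead 26 deep (x), 88 wide, 14 to 34 mm above the raised foot_face (collars to 42), guides the rod.
- knob_top (a point): middle of the top of the black knob (36 mm across, 16 high), 76 mm straight above foot_face; press here, straight down. The framed glass head of the magnifier lamp hangs farther back, between jig and mugs (beyond x = 0.62 m, y = 0.03 to -0.20): when crossing from jig to stand keep the hand and wrist nearer the robot than that
- plunger (a joint): travel of foot and knob in m: 0 raised, positive down, 0.020 at its own lower stop. A spring lifts it when let go; pushing takes 2 N at first, 5 N at the bottom, more only once the foot bites on the pack or meets its stop. If two strips (24 mm) do not make it bite before 0.020, there is room for the third (36 mm), which does.
- stand: fixed wooden stand for the strips: a batten 140 mm long (x), 28 wide (y), top 20 mm above its origin on the table, with a cross foot 70 mm wide and 8 high at x = +45. Its -x end points to the robot's right and near side. Strips overhang its sides by 4 mm.
- strip_0: loose flat grey metal packing strip, one of four equal ones: 150 mm long (its x), 36 wide (y), 12 thick (z), 0.08 kg. Origin: centre of its underside. They start piled flat on the stand, this one lowest. Grip it across the 36 mm width about 22 mm from its -x (right, near) end: the hand then stays in front of the foot.
- strip_1: loose flat grey metal packing strip, one of four equal ones: 150 mm long (its x), 36 wide (y), 12 thick (z), 0.08 kg. Origin: centre of its underside. They start piled flat on the stand, this one second from below. Grip it across the 36 mm width about 22 mm from its -x (right, near) end: the hand then stays in front of the foot.
- strip_2: loose flat grey metal packing strip, one of four equal ones: 150 mm long (its x), 36 wide (y), 12 thick (z), 0.08 kg. Origin: centre of its underside. They start piled flat on the stand, this one third from below. Grip it across the 36 mm width about 22 mm from its -x (right, near) end: the hand then stays in front of the foot.
- strip_3: loose flat grey metal packing strip, one of four equal ones: 150 mm long (its x), 36 wide (y), 12 thick (z), 0.08 kg. Origin: centre of its underside. They start piled flat on the stand, this one top. Grip it across the 36 mm width about 22 mm from its -x (right, near) end: the hand then stays in front of the foot.
- mug: yellow mug, 80 mm across with handle, 93 high, bystander; origin: centre of its underside
- capacitor: large upright can capacitor, 35 mm across, 50 high, bystander; origin: centre of its underside
- reel: reel of solder, 62 mm across, 32 high, bystander; origin: centre of its underside
There are look-alikes about, which are no part of the job. Of the things that look like the stand, the larger one is meant.

How it is judged (in metres and radians):
On the way, in this order (a step that is already met when the one before it is completed fails the run):
1. the first strip (top of the pile) lies let go on the jig under the foot, back at the end stop (x of strip_3 in the frame of jig between 0 and 0.016 m and y of strip_3 in the frame of jig between -0.009 and 0.009 m and z of strip_3 in the frame of jig between 0.026 and 0.085 m and angle between strip_3's own z axis and vertical below 0.06 rad and angle between the x axis of strip_3 and the x axis of jig, either way round below 0.15 rad and linear speed of strip_3 below 0.02 m/s and contact force between the fingers and strip_3 below 0.3 N), for 0.2 s.
2. the second strip lies let go on the first (all of step 1 and x of strip_2 in the frame of jig between 0 and 0.016 m and y of strip_2 in the frame of jig between -0.009 and 0.009 m and z of strip_2 in the frame of jig between 0.026 and 0.085 m and angle between strip_2's own z axis and vertical below 0.06 rad and angle between the x axis of strip_2 and the x axis of jig, either way round below 0.15 rad and linear speed of strip_2 below 0.02 m/s and contact force between the fingers and strip_2 below 0.3 N), for 0.2 s.
At the end, for the whole second after the job is handed in: Held 1 s: fingers press plunger > 4 N; foot on pack and pack on jig > 3 N; the top two or three strips of the pile in the pack (10 mm from end stop, 9 mm from middle, flat to 0.06 rad, straight to 0.15), untouched by the fingers; every other strip flat on the stand, within 50 mm (all of step 2 and (contact force between plunger and strip_1 above 3 N or contact force between plunger and strip_2 above 3 N) and contact force between jig and strip_3 above 3 N and contact force between the fingers and plunger above 4 N and (((x of strip_1 in the frame of jig between 0 and 0.016 m and y of strip_1 in the frame of jig between -0.009 and 0.009 m and z of strip_1 in the frame of jig between 0.026 and 0.085 m and angle between strip_1's own z axis and vertical below 0.06 rad and angle between the x axis of strip_1 and the x axis of jig, either way round below 0.15 rad) and linear speed of strip_1 below 0.02 m/s and contact force between the fingers and strip_1 below 0.3 N) or (horizontal distance between strip_1 and stand below 0.05 m and height (world z) of strip_1 below 0.06 m and angle between strip_1's own z axis and vertical below 0.06 rad)) and horizontal distance between strip_0 and stand below 0.05 m and height (world z) of strip_0 below 0.06 m and angle between strip_0's own z axis and vertical below 0.06 rad); the arm keeps its last pose, push and grip.
It fails at once if the mug is pushed away or knocked over (distance of mug from where it was at the start of the episode above 0.03 m or angle between mug's own z axis and vertical above 0.4 rad).
It fails at once if the capacitor is pushed away or knocked over (distance of capacitor from where it was at the start of the episode above 0.03 m or angle between capacitor's own z axis and vertical above 0.4 rad).
It fails at once if the reel is pushed away or knocked over (distance of reel from where it was at the start of the episode above 0.03 m or angle between reel's own z axis and vertical above 0.4 rad).
It also fails if it takes over 72 s, if anything falls off the work surface, if the arm or the gripper's body presses on something with over 40 N, if the wrist force passes 120 N, or if a joint passes its speed limit or range.

## Working session

There is one attempt and no reset: what is moved stays moved. The work goes in short steps, Python scripts to look and compute and a tool call to move; the robot and the scene stay as the last step left them, time stands still between calls to the robot, and variables do not carry over. Pictures are saved under pics/ and viewed, at most 10 in all, crops included, and the job is handed in when it is done.

Besides the shell and the picture viewer there is one more tool, called by a JSON object that holds its "name" and its "arguments", one argument or row to a line. move_arm: Moves the arm, as the interface text tells. Its arguments: {"type":"object","properties":{"plan":{"type":"array","items":{"type":"array"}}},"required":["plan"]}

```bash
mkdir -p pics; ls; python3 - <<'E'
from cell import status,cams,ctrl
import cv2
s=status.read_state();print({k:s[k] for k in('clock','eef_pos','tool_rot','force','width')},ctrl.grasp_offset)
for n in('scene','side'):
    cv2.imwrite(f'pics/{n}0.png',cv2.resize(cams.get_image(n),(800,600),interpolation=cv2.INTER_CUBIC))
for n in('scene','side','wrist'):
    print(cams.camera_params(n))
E
```

```text
pics
{'clock': 0.0, 'eef_pos': array([225.56851528, 608.93449898, 230.40796158]), 'tool_rot': array([-3.13970269e+00,  2.10250217e-05,  2.78681399e+00]), 'force': array([ 0.58346785, -0.0983625 , -0.55250591]), 'width': 85.73156368305827} 18.700000000000003
{'K': array([[491.62431707,   0.        , 251.34095279],
       [  0.        , 491.62431707, 196.63149948],
       [  0.        ,   0.        ,   1.        ]]), 'pose': array([[-6.10126818e-01, -3.27668056e-01,  7.21372934e-01,
        -4.03601304e+02],
       [-7.92233903e-01,  2.40212910e-01, -5.60948483e-01,
         7.20210715e+02],
       [ 1.05218074e-02, -9.13745809e-01, -4.06150081e-01,
         6.49881356e+02],
       [ 0.00000000e+00,  0.00000000e+00,  0.00000000e+00,
         1.00000000e+00]])}
{'K': array([[481.49980109,   0.        , 257.73996099],
       [  0.        , 481.49980109, 190.24798061],
       [  0.        ,   0.        ,   1.        ]]), 'pose': array([[ 8.54855237e-01, -2.81738983e-01,  4.35712829e-01,
        -7.97559416e+00],
       [-5.18546625e-01, -4.93376376e-01,  6.98347442e-01,
        -9.54072413e+02],
       [ 1.82187181e-02, -8.22923385e-01, -5.67860177e-01,
         8.88897159e+02],
       [ 0.00000000e+00,  0.00000000e+00,  0.00000000e+00,
         1.00000000e+00]])}
{'K': array([[333.20580195,   0.        , 255.98221448],
       [  0.        , 333.20580195, 187.83308207],
       [  0.        ,   0.        ,   1.        ]]), 'tool_from_camera': array([[-1.25719961e-04, -9.49068071e-01, -3.15071073e-01,
         8.18065066e+01],
       [ 9.99999957e-01, -3.63355745e-05, -2.89569655e-04,
         1.27942073e-01],
       [ 2.63373025e-04, -3.15071096e-01,  9.49068035e-01,
        -1.43092160e+02],
       [ 0.00000000e+00,  0.00000000e+00,  0.00000000e+00,
         1.00000000e+00]])}
```

View pics/scene0.png

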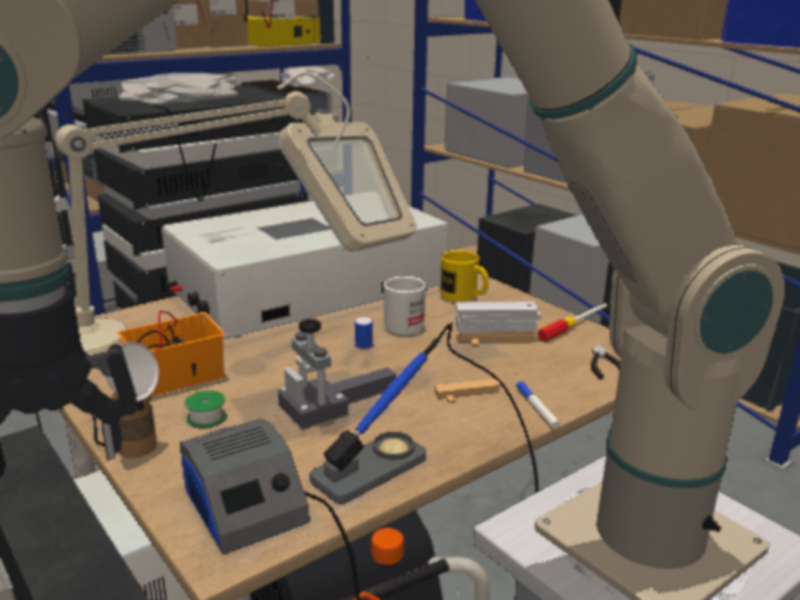

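View pics/side0.png

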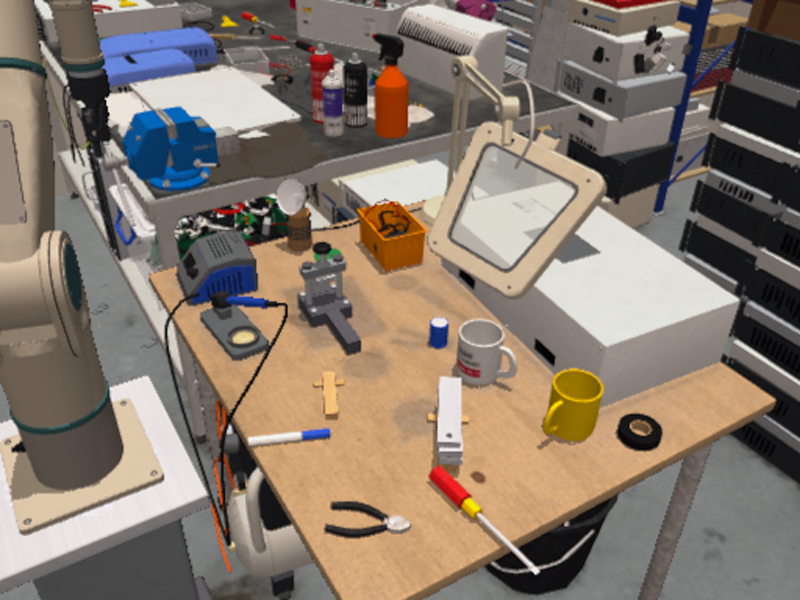

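```bash
cat > h.py <<'E'
from cell import status,cams,ctrl
import cv2,numpy as np
def ray(n,u,v,pose=None):
    p=cams.camera_params(n);T=p.get('pose') if pose is None else pose
    d=T[:3,:3]@np.linalg.inv(p['K'])@[u,v,1];return T[:3,3],d
def at_z(n,u,v,z,pose=None):
    o,d=ray(n,u,v,pose);return o+d*(z-o[2])/d[2]
def proj(n,P,pose=None):
    p=cams.camera_params(n);T=p.get('pose') if pose is None else pose
    c=T[:3,:3].T@(np.asarray(P,float)-T[:3,3]);q=p['K']@c;return q[:2]/q[2]
def crop(im,x,y,w,h,s):
    c=cv2.resize(im[y:y+h,x:x+w],None,fx=s,fy=s,interpolation=cv2.INTER_CUBIC)
    return c
def wpose(s):
    from scipy.spatial.transform import Rotation as R
    T=np.eye(4);T[:3,:3]=R.from_euler('xyz',s['tool_rot']).as_matrix();T[:3,3]=s['eef_pos']
    return T@cams.camera_params('wrist')['tool_from_camera']
E
python3 - <<'E'
from h import *
a=cams.get_image('side');b=cams.get_image('scene')
# 8x? two-by-two, each 400x300 from 100x75 at 4x
t=[crop(a,180,150,80,75,5)[:,:400],crop(a,260,232,80,75,5)]
t2=[crop(b,175,200,80,45,5),crop(b,280,185,80,45,5)]
im=np.vstack([np.hstack(t),np.hstack(t2)])
cv2.imwrite('pics/c1.png',im);print(im.shape)
E
```

```text
(600, 800, 3)
```

View pics/c1.png

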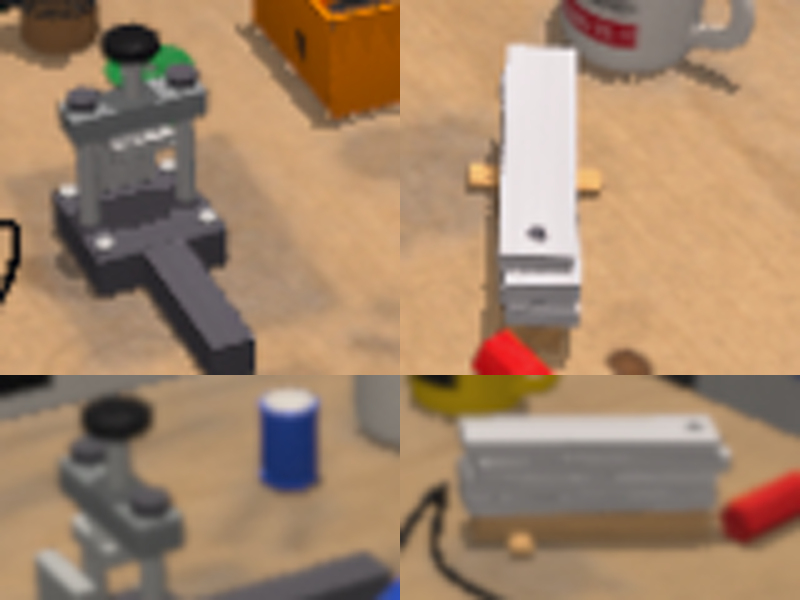

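```bash
python3 - <<'E'
from h import *
S=lambda x,y:(180+x/5,150+y/5)
for nm,p in dict(railL=(205,348),railR=(254,342),jL=(147,255),jR=(185,238),blkR=(225,232),blkL=(100,268)).items(): print(nm,at_z('side',*S(*p),30).round(1))
P=lambda x,y:(260+(x-400)/5,232+y/5)
c=[at_z('side',*P(*p),68) for p in((508,45),(577,47),(574,262),(500,257))]
for q in c:print(q.round(1))
c=np.array(c);print('centre',c.mean(0),'yaw',np.degrees(np.arctan2(*( (c[0]+c[1]-c[2]-c[3])[[1,0]]))))
Q=lambda x,y:(280+(x-400)/5,185+(y-375)/5)
for q in((462,420),(705,417),(720,442),(462,443)):print('sc',at_z('scene',*Q(*q),68).round(1))
o1,d1=ray('side',*S(131,38));o2,d2=ray('scene',175+117/5,200+35/5-1)
A=np.stack([d1,-d2],1);t=np.linalg.lstsq(A,o2-o1,rcond=None)[0];print('knob',o1+d1*t[0],o2+d2*t[1])
E
```

```text
railL [481.9  27.4  30. ]
railR [509.1  18.3  30. ]
jL [493.9 125.8  30. ]
jR [522.  130.2  30. ]
blkR [546.2 123.7  30. ]
blkL [463.4 127.9  30. ]
[ 555.1 -174.7   68. ]
[ 585.4 -194.    68. ]
[ 495.8 -319.9   68. ]
[ 467.6 -299.7   68. ]
centre [ 525.98579936 -247.06237167   68.        ] yaw 54.78016931249504
sc [ 573.3 -193.1   68. ]
sc [ 491.  -312.9   68. ]
sc [ 460.7 -292.9   68. ]
sc [ 548.5 -170.8   68. ]
knob [510.72061632 169.95531049 155.04803316] [509.42627829 169.40061646 153.28355644]
```

{"name": "move_arm", "arguments": {
  "plan": [
    [[28,-51,0],[0,0,-8],1],
    [[28,-51,0],[0,0,-8],1],
    [[28,-51,0],[0,0,-8],1],
    [[28,-51,0],[0,0,-8],1],
    [[28,-51,0],[0,0,-8],1],
    [[28,-51,0],[0,0,-8],1],
    [[26,-53,0],[0,0,-8],1],
    [[8,-60,0],[0,0,-8],1],
    [[8,-60,0],[0,0,-8],1],
    [[8,-60,0],[0,0,-8],1]
  ]
}}

```text
clock: 1.45
eef_pos: [444.0, 68.8, 231.5]
tool_rot: [3.141, -0.0, 1.386]
force: [1.3, -0.3, -0.2]
width: 85.3
gripper_force: 0.0
```

{"name": "move_arm", "arguments": {
  "plan": [
    [[8,-60,0],[0,0,-8],1],
    [[8,-60,0],[0,0,-8],1],
    [[8,-60,0],[0,0,-8],1],
    [[8,-60,0],[0,0,0],1],
    [[8,-60,-10],[0,0,0],1],
    [[8,-60,-20],[0,0,0],1],
    [[0,0,0],[0,0,0],1],
    [[0,0,0],[0,0,0],1]
  ]
}}

```text
clock: 2.45
eef_pos: [491.3, -287.7, 201.3]
tool_rot: [-3.14, -0.001, 0.971]
force: [-0.6, -0.2, 0.1]
width: 85.4
gripper_force: 0.0
```

```bash
python3 - <<'E'
from h import *
s=status.read_state();im=cams.get_image('wrist')
np.save('w1.npy',wpose(s));print(s['eef_pos'],s['tool_rot'])
cv2.imwrite('pics/w1.png',cv2.resize(im,(800,600),interpolation=cv2.INTER_CUBIC))
E
```

```text
[ 491.34189705 -287.72917497  201.27086821] [-3.14017745e+00 -5.62473595e-04  9.71204367e-01]
```

View pics/w1.png

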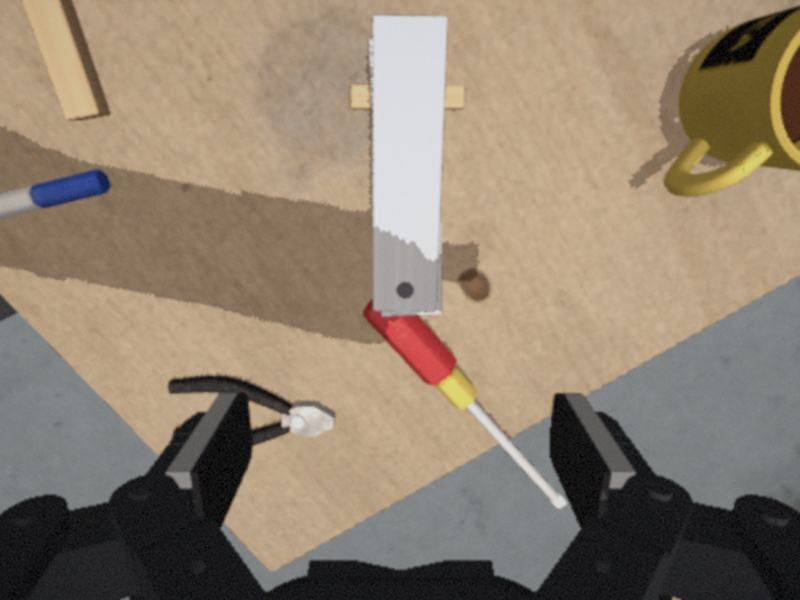

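```bash
python3 - <<'E'
from h import *
T=np.load('w1.npy')
c=np.array([at_z('wrist',x*.64,y*.64,68,T) for x,y in((373,16),(447,17),(441,310),(373,308))]);print(c.round(1))
d=(c[0]+c[1]-c[2]-c[3])/2;print(np.linalg.norm(d),np.degrees(np.arctan2(d[1],d[0])))
m=(c[2]+c[3])/2;u=d/np.linalg.norm(d);C=c.mean(0);print('C',C,'grip by end',m+22*u,'by centre',C-53*u)
E
```

```text
[[ 552.2 -174.2   68. ]
 [ 581.  -194.4   68. ]
 [ 498.  -317.3   68. ]
 [ 466.9 -294.6   68. ]]
147.9699387391456 55.33248782864235
C [ 524.53976581 -245.11690938   68.        ] grip by end [ 494.9700259  -287.87281567   68.        ] by centre [ 494.39266302 -288.70764456   68.        ]
```

{"name": "move_arm", "arguments": {
  "plan": [
    [[3.3,-0.6,-44],[0,0,-0.3],0.65],
    [[0,0,-50],[0,0,0],0.65],
    [[0,0,-35],[0,0,0],0.65],
    [[0,0,-15],[0,0,0],0.65],
    [[0,0,0],[0,0,0],0.65],
    [[0,0,0],[0,0,0],0],
    [[0,0,0],[0,0,0],0],
    [[0,0,0],[0,0,0],0],
    [[0,0,0],[0,0,0],0]
  ]
}}

```text
clock: 3.62
eef_pos: [496.2, -289.4, 59.7]
tool_rot: [3.138, -0.001, 0.967]
force: [-0.7, 0.3, 6.8]
width: 34.5
gripper_force: 60.4
```

{"name": "move_arm", "arguments": {
  "plan": [
    [[0,0,5],[0,0,0],0],
    [[0,0,15],[0,0,0],0],
    [[0,0,30],[0,0,0],0],
    [[0,0,50],[0,0,0],0],
    [[0,0,0],[0,0,0],0],
    [[0,0,0],[0,0,0],0]
  ]
}}

```text
clock: 4.38
eef_pos: [494.8, -288.4, 158.0]
tool_rot: [-3.142, -0.0, 0.967]
force: [-0.4, 0.9, -0.6]
width: 34.4
gripper_force: 60.0
```

```bash
python3 - <<'E'
from h import *
s=status.read_state();print(s['eef_pos'],s['tool_rot'],s['force'],s['torque'])
w=cams.get_image('wrist')
a=cams.get_image('side')
np.save('w2.npy',wpose(s))
im=np.vstack([np.hstack([cv2.resize(w,(400,300)),crop(a,240,190,100,75,4)]),np.hstack([crop(cams.get_image('scene'),270,150,100,75,4),crop(a,180,150,100,75,4)])])
cv2.imwrite('pics/w2.png',im)
E
```

```text
[ 494.79384437 -288.44392631  157.98924922] [-3.14155468e+00 -4.85404350e-04  9.66604918e-01] [-0.39495466  0.8603624  -0.55347407] [-0.01406053  0.02831873 -0.01136117]
```

View pics/w2.png

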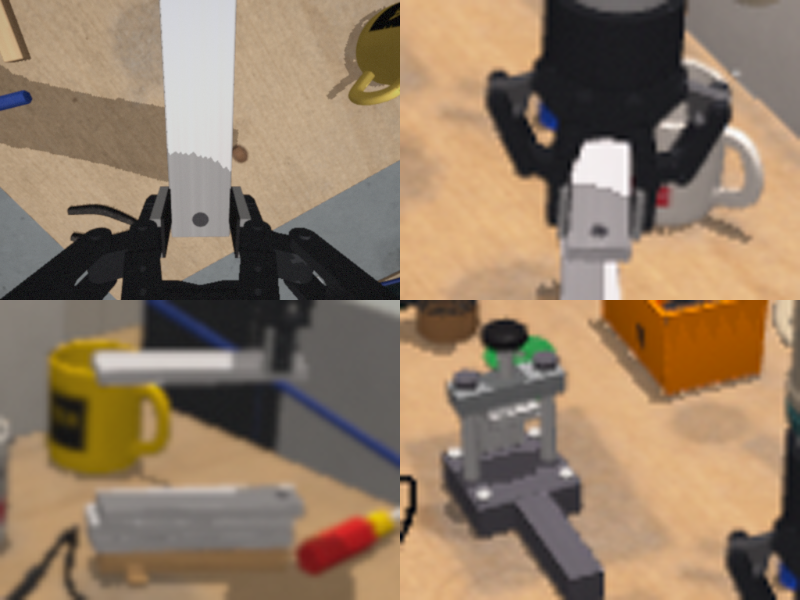

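{"name": "move_arm", "arguments": {
  "plan": [
    [[0,0,50],[0,0,0],0],
    [[-11,57,2],[0,0,5],0],
    [[-11,57,0],[0,0,5],0],
    [[-11,57,0],[0,0,5],0],
    [[-11,58,0],[0,0,5],0],
    [[-11,58,0],[0,0,5],0],
    [[-11,58,0],[0,0,4],0],
    [[0,0,0],[0,0,0],0],
    [[0,0,0],[0,0,0],0]
  ]
}}

```text
clock: 5.65
eef_pos: [428.7, 55.7, 209.3]
tool_rot: [-3.141, 0.001, 1.473]
force: [-0.1, -0.8, -1.0]
width: 34.3
gripper_force: 60.3
```

```bash
python3 - <<'E'
from h import *
s=status.read_state();print(s['eef_pos'],s['tool_rot'],s['force'],s['torque'])
w=cams.get_image('wrist')
np.save('w3.npy',wpose(s))
cv2.imwrite('pics/w3.png',cv2.resize(w,(800,600),interpolation=cv2.INTER_CUBIC))
E
```

```text
[428.73726418  55.69040809 209.28979391] [-3.14088680e+00  9.51150183e-04  1.47259320e+00] [-0.11417798 -0.82290759 -0.96569642] [-0.07861924  0.03177041 -0.00466112]
```

View pics/w3.png

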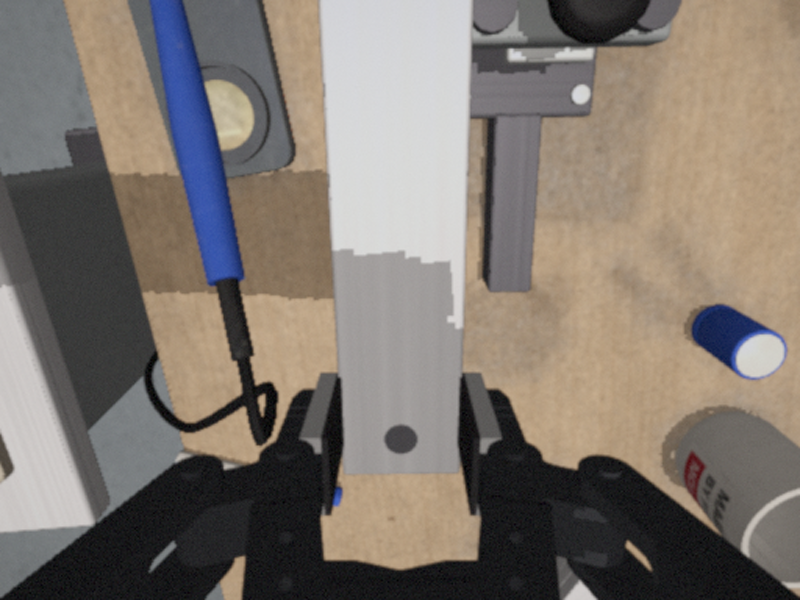

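```bash
python3 - <<'E'
from h import *
T=np.load('w3.npy')
for nm,p in dict(fL=(491,291),fR=(530,291),jL=(497,116),jR=(541,116),bR=(590,115)).items(): print(nm,at_z('wrist',p[0]*.64,p[1]*.64,30,T).round(1))
print('knob',at_z('wrist',598*.64,5*.64,154,T).round(1))
zt=209.3-3.7+12
for p in((345,473),(458,473),(322,5),(472,5)):print('strip',at_z('wrist',p[0]*.64,p[1]*.64,zt,T).round(1))
E
```

```text
fL [484.4  25.8  30. ]
fR [509.7  23.3  30. ]
jL [492.6 133.4  30. ]
jR [518.3 130.9  30. ]
bR [546.8 128.7  30. ]
knob [506.3 167.  154. ]
strip [408.9  35.8 217.6]
strip [443.6  32.3 217.6]
strip [420.5 163.5 217.6]
strip [454.9 160.1 217.6]
```

{"name": "move_arm", "arguments": {
  "plan": [
    [[33,-28,0],[0,0,0.4],0],
    [[33,-28,0],[0,0,0],0],
    [[0,0,-50],[0,0,0],0],
    [[0,0,-55],[0,0,0],0],
    [[0,0,-45],[0,0,0],0],
    [[0,0,-15],[0,0,0],0],
    [[0,0,0],[0,0,0],0],
    [[0,0,0],[0,0,0],0]
  ]
}}

```text
clock: 6.7
eef_pos: [496.2, -0.4, 46.1]
tool_rot: [3.139, -0.0, 1.479]
force: [-0.7, 0.9, -0.2]
width: 33.9
gripper_force: 60.3
```

{"name": "move_arm", "arguments": {
  "plan": [
    [[1,20,0],[0,0,0.2],0],
    [[1.4,20,0],[0,0,0],0],
    [[1.4,18,0],[0,0,0],0],
    [[0,0,-5],[0,0,0],0],
    [[0,0,-4],[0,0,0],0],
    [[0,0,-2],[0,0,0],0],
    [[0,0,0],[0,0,0],0]
  ]
}}

```text
clock: 7.58
eef_pos: [498.8, 57.1, 33.7]
tool_rot: [3.142, 0.0, 1.482]
force: [0.9, -0.9, -0.2]
width: 34.3
gripper_force: 60.4
```

{"name": "move_arm", "arguments": {
  "plan": [
    [[0.5,4,-1],[0,0,0],0],
    [[0.5,3,0],[0,0,0],0],
    [[0.3,2,0],[0,0,0],0],
    [[0.3,2,0],[0,0,0],0],
    [[0,0,0],[0,0,0],0]
  ]
}}

```text
clock: 8.2
eef_pos: [501.4, 67.0, 33.6]
tool_rot: [3.139, 0.002, 1.481]
force: [-0.8, -4.3, 8.0]
width: 34.2
gripper_force: 61.4
```

{"name": "move_arm", "arguments": {
  "plan": [
    [[0,1.5,0.3],[0,0,0],0],
    [[0,1.5,0],[0,0,0],0],
    [[0,0,0],[0,0,0],0]
  ]
}}

```text
clock: 8.57
eef_pos: [501.3, 70.7, 33.7]
tool_rot: [3.139, 0.001, 1.481]
force: [0.5, -2.7, 7.4]
width: 34.0
gripper_force: 61.3
```

{"name": "move_arm", "arguments": {
  "plan": [
    [[0,1.5,0],[0,0,0],0],
    [[0,1.5,0],[0,0,0],0],
    [[0,0,0],[0,0,0],0]
  ]
}}

```text
clock: 8.95
eef_pos: [501.4, 71.0, 33.7]
tool_rot: [3.139, 0.004, 1.48]
force: [-0.4, -8.9, 7.7]
width: 34.0
gripper_force: 61.3
```

{"name": "move_arm", "arguments": {
  "plan": [
    [[0,-2.5,0.7],[0,0,0],0],
    [[0,0,0],[0,0,0],0.7],
    [[0,0,0],[0,0,0],0.7],
    [[0,0,0],[0,0,0],0.7],
    [[0,0,10],[0,0,0],0.7],
    [[0,0,50],[0,0,0],0.7],
    [[0,0,60],[0,0,0],0.7],
    [[0,-30,55],[0,0,0],0.7],
    [[0,0,0],[0,0,0],0.7]
  ]
}}

```text
clock: 10.07
eef_pos: [503.1, 40.3, 213.4]
tool_rot: [3.132, -0.001, 1.48]
force: [-0.4, 0.2, -0.4]
width: 59.9
gripper_force: 0.0
```

```bash
python3 - <<'E'
from h import *
s=status.read_state();print(s['eef_pos'],s['tool_rot'],s['force'])
w=cams.get_image('wrist');a=cams.get_image('side')
np.save('w4.npy',wpose(s))
im=np.hstack([crop(w,106,0,300,384,1.5)[:,:450],crop(a,180,140,70,115,5)])
cv2.imwrite('pics/w4.png',im);print(im.shape)
E
```

```text
[503.08635074  40.30745985 213.42894196] [ 3.13213259e+00 -1.38801999e-03  1.47955631e+00] [-0.37435209  0.161959   -0.35535468]Traceback (most recent call last):
  File "<stdin>", line 5, in <module>
    return _nx.concatenate(arrs, 1, dtype=dtype, casting=casting)
           ~~~~~~~~~~~~~~~^^^^^^^^^^^^^^^^^^^^^^^^^^^^^^^^^^^^^^^
ValueError: all the input array dimensions except for the concatenation axis must match exactly, but along dimension 0, the array at index 0 has size 576 and the array at index 1 has size 575
```

```bash
python3 - <<'E'
from h import *
s=status.read_state();print(s['eef_pos'],s['tool_rot'],s['force'])
w=cams.get_image('wrist');a=cams.get_image('side')
np.save('w4.npy',wpose(s))
im=np.hstack([crop(w,106,0,300,384,1.5)[:575,:450],crop(a,180,140,70,115,5)])
cv2.imwrite('pics/w4.png',im);print(im.shape)
E
```

```text
[500.2213273   43.03337782 209.42073058] [ 3.14051742e+00 -1.30432140e-03  1.48284286e+00] [ 0.33791951  0.31278166 -0.75650658]
(575, 800, 3)
```

View pics/w4.png

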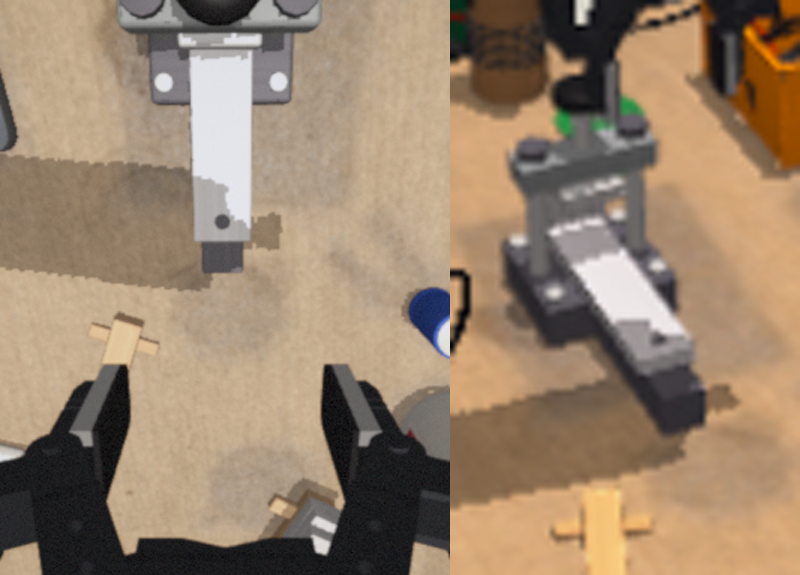

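{"name": "move_arm", "arguments": {
  "plan": [
    [[-1,-55,0],[0,0,-5],0.7],
    [[-1,-55,0],[0,0,-5],0.7],
    [[-1,-55,0],[0,0,-5],0.7],
    [[-1,-55,0],[0,0,-5],0.7],
    [[-1,-55,0],[0,0,-5],0.7],
    [[-1,-56,-20],[0,0,-4.5],0.7],
    [[0,0,0],[0,0,0],0.7],
    [[0,0,0],[0,0,0],0.7],
    [[0,0,0],[0,0,0],0.7]
  ]
}}

```text
clock: 11.4
eef_pos: [494.8, -286.2, 188.1]
tool_rot: [-3.14, -0.001, 0.971]
force: [0.7, -0.9, 0.3]
width: 59.9
gripper_force: 0.0
```

```bash
cat > pile.py <<'E'
from h import *
import sys
z=float(sys.argv[1]);
s=status.read_state();w=cams.get_image('wrist');T=wpose(s);np.save('w.npy',T);cv2.imwrite('w.png',w)
print(s['eef_pos'].round(1),s['tool_rot'].round(4),s['force'].round(1))
hsv=cv2.cvtColor(w,cv2.COLOR_BGR2HSV);m=((hsv[...,1]<45)&(hsv[...,2]>90)).astype('uint8')
m[:, :200]=0;m[:,310:]=0;m[240:]=0
m=cv2.morphologyEx(m,cv2.MORPH_OPEN,np.ones((3,3),'uint8'));m=cv2.morphologyEx(m,cv2.MORPH_CLOSE,np.ones((9,9),'uint8'))
c=max(cv2.findContours(m,0,1)[0],key=cv2.contourArea);print(cv2.contourArea(c),cv2.boundingRect(c))
P=np.array([at_z('wrist',*q[0],z,T)[:2] for q in c],np.float32)
r=cv2.minAreaRect(P);print(r);print(cv2.boxPoints(r).round(1))
E
python3 pile.py 56
```

```text
[ 494.8 -286.2  188.1] [-3.14e+00 -1.00e-03  9.71e-01] [ 0.7 -0.9  0.3]
8467.0 (232, 17, 50, 194)
((521.5045166015625, -248.45697021484375), (155.2972869873047, 37.29507827758789), 56.978607177734375)
[[ 463.6 -303.4]
 [ 494.8 -323.7]
 [ 579.5 -193.5]
 [ 548.2 -173.2]]
```

```bash
python3 - <<'E'
import cv2
w=cv2.imread('w.png');cv2.imwrite('pics/w5.png',cv2.resize(w[5:225,200:320],None,fx=2.7,fy=2.7,interpolation=cv2.INTER_CUBIC))
E
```

```text
(no output)
```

View pics/w5.png

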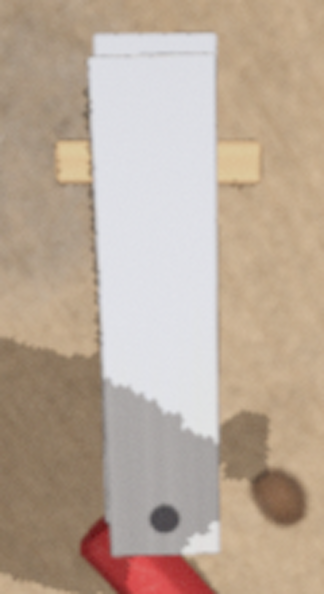

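```bash
python3 - <<'E'
from h import *
T=np.load('w.npy')
def f(pts,z):
    c=np.array([at_z('wrist',200+x/2.7,5+y/2.7,z,T) for x,y in pts]);d=(c[0]+c[1]-c[2]-c[3])/2;L=np.linalg.norm(d);u=d/L
    C=c.mean(0);print(L,np.degrees(np.arctan2(d[1],d[0])),'C',C,'grip',C-53*u,(c[2]+c[3])/2+22*u,np.linalg.norm(c[0]-c[1]),np.linalg.norm(c[2]-c[3]))
f(((89,57),(217,52),(219,552),(111,555)),56)
E
```

```text
149.15091245076073 57.18556132398892 C [ 520.53300565 -251.20034276   56.        ] grip [ 491.8112447  -295.74313621   56.        ] [ 492.04131347 -295.38633686   56.        ] 35.53315594957963 35.59380418439763
```

{"name": "move_arm", "arguments": {
  "plan": [
    [[-2.9,-9.3,-44],[0,0,1.6],0.65],
    [[0,0,-45],[0,0,0],0.65],
    [[0,0,-35],[0,0,0],0.65],
    [[0,0,-15],[0,0,0],0.65],
    [[0,0,0],[0,0,0],0.65],
    [[0,0,0],[0,0,0],0],
    [[0,0,0],[0,0,0],0],
    [[0,0,0],[0,0,0],0],
    [[0,0,0],[0,0,0],0]
  ]
}}

```text
clock: 12.58
eef_pos: [492.5, -298.2, 51.5]
tool_rot: [3.139, -0.0, 0.996]
force: [-0.2, 0.6, 6.9]
width: 33.5
gripper_force: 59.5
```

{"name": "move_arm", "arguments": {
  "plan": [
    [[0,0,0],[0,0,0],0.6],
    [[0,0,0],[0,0,0],0.6],
    [[0,1.5,-4],[0,0,0],0.6],
    [[0,0,0],[0,0,0],0.6],
    [[0,0,0],[0,0,0],0],
    [[0,0,0],[0,0,0],0],
    [[0,0,0],[0,0,0],0],
    [[0,0,0],[0,0,0],0]
  ]
}}

```text
clock: 13.58
eef_pos: [491.5, -296.3, 45.8]
tool_rot: [3.141, 0.0, 0.996]
force: [-0.5, -1.1, 3.1]
width: 34.2
gripper_force: 60.1
```

{"name": "move_arm", "arguments": {
  "plan": [
    [[0,0,5],[0,0,0],0],
    [[0,0,15],[0,0,0],0],
    [[0,0,30],[0,0,0],0],
    [[0,0,50],[0,0,0],0],
    [[0,0,60],[0,0,0],0],
    [[0,0,0],[0,0,0],0],
    [[0,0,0],[0,0,0],0]
  ]
}}

```text
clock: 14.45
eef_pos: [491.2, -295.5, 205.8]
tool_rot: [-3.141, -0.001, 0.996]
force: [-0.5, 0.3, -1.4]
width: 34.4
gripper_force: 60.0
```

```bash
python3 - <<'E'
from h import *
s=status.read_state();w=cams.get_image('wrist');np.save('w6.npy',wpose(s));print(s['eef_pos'],s['force'])
im=np.vstack([np.hstack([crop(w,156,0,200,300,2)[:300],crop(w,156,150,200,150,2)]),np.hstack([crop(cams.get_image('scene'),270,130,100,75,4),crop(cams.get_image('scene'),270,180,100,75,4)])])
cv2.imwrite('pics/w6.png',im)
E
```

```text
[ 491.19688477 -295.45357141  205.76886141] [-0.53450522  0.29688578 -1.43203499]
```

View pics/w6.png

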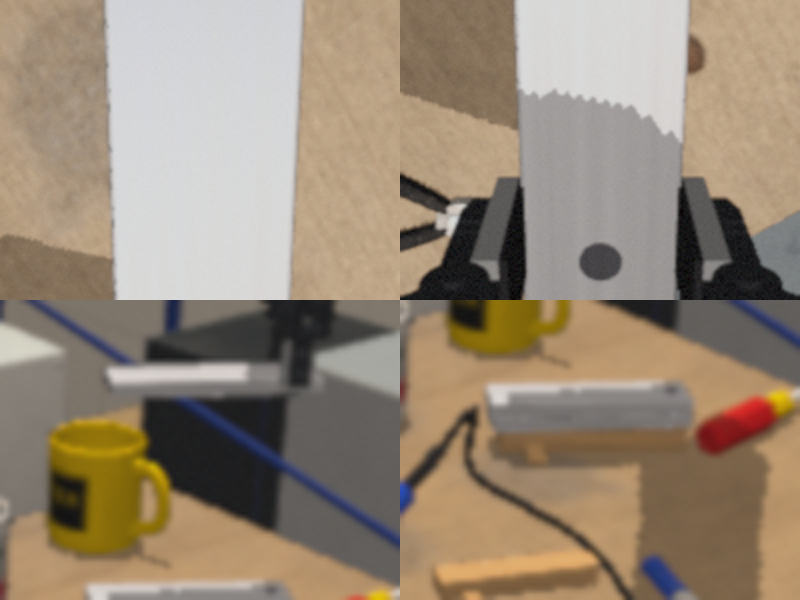

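```bash
python3 - <<'E'
from h import *
T=cams.camera_params('wrist')['tool_from_camera']
print(at_z('wrist',256.6,280.3,-8.3,T),at_z('wrist',256,281,-10.2,T))
E
```

```text
[-9.65398057 -0.59776611 -8.3       ] [ -8.75490103  -0.88009132 -10.2       ]
```

{"name": "move_arm", "arguments": {
  "plan": [
    [[0.8,59,0],[0,0,5.6],0],
    [[0.8,59,0],[0,0,5.6],0],
    [[0.8,59,0],[0,0,5.6],0],
    [[0.8,59,0],[0,0,5.6],0],
    [[0.8,59,0],[0,0,5.5],0],
    [[0,0,-50],[0,0,0],0],
    [[0,0,-55],[0,0,0],0],
    [[0,0,-45],[0,0,0],0],
    [[0,0,0],[0,0,0],0],
    [[0,0,0],[0,0,0],0]
  ]
}}

```text
clock: 15.85
eef_pos: [495.9, -1.6, 56.3]
tool_rot: [3.141, 0.0, 1.482]
force: [-0.4, 0.2, -1.3]
width: 34.0
gripper_force: 60.4
```

{"name": "move_arm", "arguments": {
  "plan": [
    [[1,20,-5],[0,0,0],0],
    [[1.5,20,0],[0,0,0],0],
    [[1.5,19,0],[0,0,0],0],
    [[0,0,-4],[0,0,0],0],
    [[0,0,-3],[0,0,0],0],
    [[0,0,0],[0,0,0],0],
    [[0,0,0],[0,0,0],0]
  ]
}}

```text
clock: 16.73
eef_pos: [499.6, 56.9, 43.8]
tool_rot: [3.141, 0.0, 1.482]
force: [-0.4, -0.8, 1.0]
width: 34.2
gripper_force: 60.6
```

{"name": "move_arm", "arguments": {
  "plan": [
    [[0.4,4,0.3],[0,0,0],0],
    [[0.4,4,0],[0,0,0],0],
    [[0.2,3,0],[0,0,0],0],
    [[0.2,2,0],[0,0,0],0],
    [[0,0,0],[0,0,0],0]
  ]
}}

```text
clock: 17.35
eef_pos: [500.4, 69.6, 43.8]
tool_rot: [-3.142, 0.002, 1.482]
force: [-0.6, -5.8, -0.6]
width: 34.3
gripper_force: 60.5
```

{"name": "move_arm", "arguments": {
  "plan": [
    [[0,2,0],[0,0,0],0],
    [[0,0,0],[0,0,0],0]
  ]
}}

```text
clock: 17.6
eef_pos: [500.4, 69.6, 43.8]
tool_rot: [3.141, 0.004, 1.481]
force: [-0.4, -8.8, 0.1]
width: 34.1
gripper_force: 60.5
```

{"name": "move_arm", "arguments": {
  "plan": [
    [[0,-3,0],[0,0,0],0],
    [[0,0,0],[0,0,0],0.7],
    [[0,0,0],[0,0,0],0.7],
    [[0,0,0],[0,0,0],0.7],
    [[0,0,10],[0,0,0],0.7],
    [[0,0,50],[0,0,0],0.7],
    [[0,0,60],[0,0,0],0],
    [[0,0,50],[0,0,0],0],
    [[0,0,0],[0,0,0],0],
    [[0,0,0],[0,0,0],0]
  ]
}}

```text
clock: 18.85
eef_pos: [500.1, 70.3, 214.0]
tool_rot: [-3.141, -0.001, 1.483]
force: [-1.0, 0.6, 0.5]
width: 0.1
gripper_force: 0.0
```

{"name": "move_arm", "arguments": {
  "plan": [
    [[4,50,0],[0,0,0],0],
    [[5,55,0],[0,0,0],0],
    [[0,0,-20],[0,0,0],0],
    [[0,0,-10],[0,0,0],0],
    [[0,0,0],[0,0,0],0],
    [[0,0,0],[0,0,0],0]
  ]
}}

```text
clock: 19.6
eef_pos: [509.9, 173.9, 184.1]
tool_rot: [3.141, 0.0, 1.481]
force: [0.3, -0.3, 0.6]
width: -0.2
gripper_force: 0.0
```

{"name": "move_arm", "arguments": {
  "plan": [
    [[0,-2,-12],[0,0,0],0],
    [[0,0,-10],[0,0,0],0],
    [[0,0,-4],[0,0,0],0],
    [[0,0,0],[0,0,0],0]
  ]
}}

```text
clock: 20.1
eef_pos: [509.4, 172.8, 157.5]
tool_rot: [-3.141, 0.0, 1.483]
force: [-0.3, 0.5, -0.3]
width: -0.0
gripper_force: 0.0
```

{"name": "move_arm", "arguments": {
  "plan": [
    [[0,0,-4],[0,0,0],0],
    [[0,0,-2],[0,0,0],0],
    [[0,0,0],[0,0,0],0]
  ]
}}

```text
clock: 20.48
eef_pos: [510.0, 173.0, 152.1]
tool_rot: [3.141, -0.0, 1.483]
force: [0.3, -0.2, 1.9]
width: 0.2
gripper_force: 1.2
```

{"name": "move_arm", "arguments": {
  "plan": [
    [[0,0,-6],[0,0,0],0],
    [[0,0,-6],[0,0,0],0],
    [[0,0,0],[0,0,0],0]
  ]
}}

```text
clock: 20.85
eef_pos: [510.1, 173.0, 139.6]
tool_rot: [3.141, -0.0, 1.483]
force: [0.0, 0.1, 3.9]
width: -0.2
gripper_force: 2.1
```

{"name": "move_arm", "arguments": {
  "plan": [
    [[0,0,-4],[0,0,0],0],
    [[0,0,0],[0,0,0],0]
  ]
}}

```text
clock: 21.1
eef_pos: [510.1, 172.9, 136.1]
tool_rot: [3.141, -0.0, 1.483]
force: [-0.2, -1.0, 4.4]
width: -0.1
gripper_force: 2.4
```

{"name": "move_arm", "arguments": {
  "plan": [
    [[0,0,-2],[0,0,0],0],
    [[0,0,0],[0,0,0],0]
  ]
}}

```text
clock: 21.35
eef_pos: [510.2, 172.9, 135.8]
tool_rot: [3.14, -0.002, 1.483]
force: [-4.0, 0.4, 21.1]
width: -0.0
gripper_force: 10.4
```

{"name": "move_arm", "arguments": {
  "plan": [
    [[0,0,-2],[0,0,0],0],
    [[0,0,0],[0,0,0],0]
  ]
}}

```text
clock: 21.6
eef_pos: [510.3, 173.0, 135.6]
tool_rot: [3.14, -0.003, 1.482]
force: [-6.8, -1.7, 37.4]
width: -0.1
gripper_force: 18.4
```

{"name": "move_arm", "arguments": {
  "plan": [
    [[0,0,2],[0,0,0],0],
    [[0,0,2],[0,0,0],0],
    [[0,0,6],[0,0,0],0],
    [[0,0,8],[0,0,0],0],
    [[0,0,1],[0,0,0],0],
    [[0,0,0],[0,0,0],0]
  ]
}}

```text
clock: 22.35
eef_pos: [509.9, 172.9, 150.9]
tool_rot: [3.141, -0.0, 1.483]
force: [2.6, 0.2, 2.1]
width: -0.2
gripper_force: 1.3
```

{"name": "move_arm", "arguments": {
  "plan": [
    [[0,0,1.5],[0,0,0],0],
    [[0,0,0],[0,0,0],0]
  ]
}}

```text
clock: 22.6
eef_pos: [509.4, 172.9, 152.3]
tool_rot: [-3.141, 0.0, 1.483]
force: [1.1, -0.3, 3.0]
width: 0.3
gripper_force: 1.2
```

{"name": "move_arm", "arguments": {
  "plan": [
    [[0,0,1.5],[0,0,0],0],
    [[0,0,0],[0,0,0],0]
  ]
}}

```text
clock: 22.85
eef_pos: [509.4, 172.9, 153.8]
tool_rot: [-3.141, 0.0, 1.483]
force: [1.5, 0.1, 1.9]
width: -0.4
gripper_force: 1.1
```

{"name": "move_arm", "arguments": {
  "plan": [
    [[0,0,1],[0,0,0],0],
    [[0,0,0],[0,0,0],0]
  ]
}}

```text
clock: 23.1
eef_pos: [509.4, 172.8, 154.8]
tool_rot: [-3.141, 0.0, 1.483]
force: [0.3, -0.0, 2.2]
width: 0.2
gripper_force: 1.0
```

{"name": "move_arm", "arguments": {
  "plan": [
    [[0,0,1],[0,0,0],0],
    [[0,0,0],[0,0,0],0]
  ]
}}

```text
clock: 23.35
eef_pos: [509.4, 172.9, 155.8]
tool_rot: [-3.141, 0.0, 1.483]
force: [1.0, -0.6, 1.5]
width: -0.3
gripper_force: 0.9
```

{"name": "move_arm", "arguments": {
  "plan": [
    [[0,0,1],[0,0,0],0],
    [[0,0,0],[0,0,0],0]
  ]
}}

```text
clock: 23.6
eef_pos: [509.1, 172.9, 156.7]
tool_rot: [-3.141, 0.0, 1.483]
force: [0.8, -0.5, 0.3]
width: 0.1
gripper_force: 0.0
```

{"name": "move_arm", "arguments": {
  "plan": [
    [[0,0,50],[0,0,0],0.7],
    [[-2,-58,0],[0,0,-3],0.7],
    [[-2,-58,0],[0,0,-4],0.7],
    [[-2,-58,0],[0,0,-4],0.7],
    [[-2,-58,0],[0,0,-4],0.7],
    [[-2,-58,0],[0,0,-4],0.7],
    [[-2,-58,0],[0,0,-4],0.7],
    [[-2,-58,0],[0,0,-4],0.7],
    [[-2,-58,-30],[0,0,-1.5],0.7],
    [[0,0,0],[0,0,0],0.7]
  ]
}}

```text
clock: 24.85
eef_pos: [490.4, -293.8, 176.5]
tool_rot: [-3.14, 0.004, 0.977]
force: [0.3, 0.7, 0.4]
width: 59.7
gripper_force: 0.0
```

{"name": "move_arm", "arguments": {
  "plan": [
    [[0,0,0],[0,0,0],0.7],
    [[0,0,0],[0,0,0],0.7]
  ]
}}

```text
clock: 25.1
eef_pos: [494.4, -286.8, 178.4]
tool_rot: [-3.141, -0.001, 0.988]
force: [0.3, 0.3, 0.0]
width: 59.4
gripper_force: 0.0
```

```bash
python3 pile.py 44; python3 - <<'E'
from h import *
w=cv2.imread('w.png');a=crop(w,200,5,120,220,2.7);b=crop(cams.get_image('side'),180,140,80,99,6)
cv2.imwrite('pics/w7.png',np.hstack([a,b[:594,:470]]))
E
```

```text
[ 494.4 -286.8  178.4] [-3.1413e+00 -1.1000e-03  9.8820e-01] [0.3 0.3 0. ]
8319.5 (236, 13, 48, 189)
((524.3272705078125, -244.8391876220703), (149.93026733398438, 37.9964599609375), 56.22691345214844)
[[ 466.9 -296.6]
 [ 498.4 -317.7]
 [ 581.8 -193.1]
 [ 550.2 -172. ]]
```

View pics/w7.png

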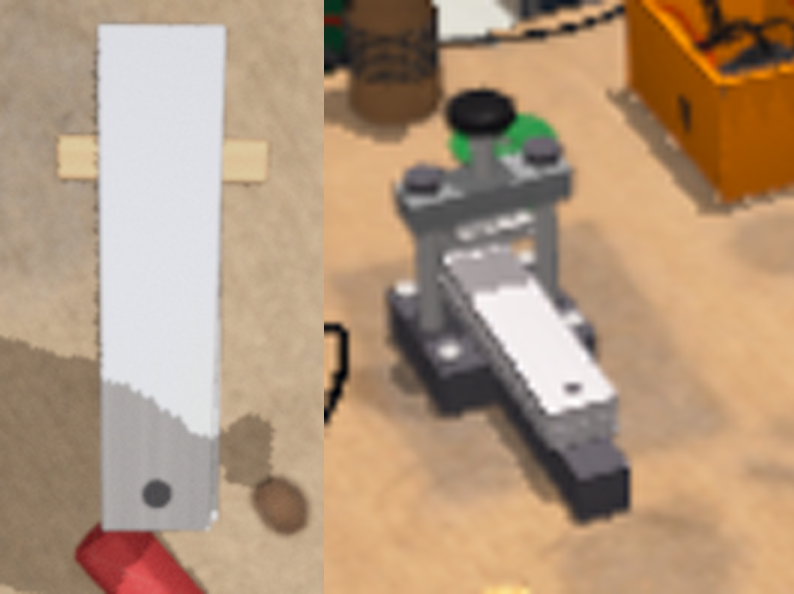

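```bash
python3 - <<'E'
from h import *
T=np.load('w.npy')
c=np.array([at_z('wrist',200+x/2.7,5+y/2.7,44,T) for x,y in((98,25),(224,26),(214,529),(103,529))]);d=(c[0]+c[1]-c[2]-c[3])/2;L=np.linalg.norm(d);u=d/L
C=c.mean(0);print(L,np.degrees(np.arctan2(d[1],d[0])),'C',C,'grip',C-53*u,np.linalg.norm(c[0]-c[1]),np.linalg.norm(c[2]-c[3]))
E
```

```text
148.94808844617722 56.49208313075642 C [ 523.96645849 -245.07855117   44.        ] grip [ 494.70769176 -289.27045732   44.        ] 34.93213093538856 36.54043233515263
```

{"name": "move_arm", "arguments": {
  "plan": [
    [[0.3,-2.5,-44],[0,0,0],0.65],
    [[0,0,-50],[0,0,0],0.65],
    [[0,0,-35],[0,0,0],0.65],
    [[0,0,-15],[0,0,0],0.65],
    [[0,0,0],[0,0,0],0.65],
    [[0,0,0],[0,0,0],0],
    [[0,0,0],[0,0,0],0],
    [[0,0,0],[0,0,0],0],
    [[0,0,0],[0,0,0],0]
  ]
}}

```text
clock: 26.32
eef_pos: [495.1, -291.8, 36.1]
tool_rot: [3.138, -0.0, 0.986]
force: [-0.8, 0.9, 6.3]
width: 34.3
gripper_force: 60.4
```

{"name": "move_arm", "arguments": {
  "plan": [
    [[0,0,5],[0,0,0],0],
    [[0,0,15],[0,0,0],0],
    [[0,0,40],[0,0,0],0],
    [[0,0,55],[0,0,0],0],
    [[0,0,55],[0,0,0],0],
    [[0,0,0],[0,0,0],0],
    [[0,0,0],[0,0,0],0]
  ]
}}

```text
clock: 27.2
eef_pos: [493.8, -290.5, 204.5]
tool_rot: [-3.141, -0.001, 0.986]
force: [-0.7, 1.0, -2.1]
width: 34.2
gripper_force: 60.0
```

```bash
python3 - <<'E'
from h import *
s=status.read_state();print(s['eef_pos'],s['tool_rot'],s['force'],s['width'])
w=cams.get_image('wrist');g=cv2.cvtColor(w,cv2.COLOR_BGR2GRAY)
c=cv2.HoughCircles(cv2.medianBlur(g,3)[240:330,200:312],cv2.HOUGH_GRADIENT,1,40,param1=80,param2=12,minRadius=6,maxRadius=16);print(c)
T=cams.camera_params('wrist')['tool_from_camera']
if c is not None:
    x,y,r=c[0,0];print(at_z('wrist',x+200,y+240,-8,T))
# strip edges at rows
for r in(20,100,180):
    row=cv2.Sobel(g,cv2.CV_32F,1,0,ksize=5)[r];a=195+np.argsort(-abs(row[195:320]))[:6];print(r,sorted(a))
# pile: remaining strip in side view, saturation check
E
```

```text
[ 493.82699974 -290.47403     204.46119576] [-3.14147898e+00 -7.29054850e-04  9.85836885e-01] [-0.6971717   1.04771177 -2.10901858] 34.20016110385307
[[[56.5 36.5 10.3]]]
[-7.79843662 -0.64313318 -8.        ]
20 [np.int64(205), np.int64(206), np.int64(207), np.int64(300), np.int64(301), np.int64(302)]
100 [np.int64(209), np.int64(210), np.int64(211), np.int64(297), np.int64(298), np.int64(299)]
180 [np.int64(213), np.int64(214), np.int64(296), np.int64(297), np.int64(298), np.int64(308)]
```

```bash
python3 - <<'E'
from h import *
for n in('side','scene'):
    h=cv2.cvtColor(cams.get_image(n),cv2.COLOR_BGR2HSV)
    for t in(-60,-30,0,30,60):
        p=proj(n,[524+t*.55,-245+t*.83,32]);u,v=p.round().astype(int);
        q=proj(n,[524+t*.55-15,-245+t*.83+10,26]).round().astype(int);print(n,t,u,v,h[v,u],'side face',h[q[1],q[0]])
E
```

```text
side -60 286 289 [165  12 133] side face [ 15 109 145]
side -30 286 280 [176  11 167] side face [ 15 108 142]
side 0 286 272 [176  12 166] side face [ 14  86 122]
side 30 286 264 [176  12 167] side face [ 15 131 166]
side 60 286 256 [177  14 168] side face [ 14  97 203]
scene -60 336 206 [ 10  12 128] side face [ 10  12 123]
scene -30 326 206 [ 11  12 165] side face [ 10  26 116]
scene 0 316 206 [ 10  14 164] side face [ 11  24 117]
scene 30 306 207 [  9  12 154] side face [ 13  19 120]
scene 60 296 207 [ 10  14 167] side face [ 13  15 122]
```

{"name": "move_arm", "arguments": {
  "plan": [
    [[0.3,58,0],[0,0,5.7],0],
    [[0.3,58,0],[0,0,5.7],0],
    [[0.3,58,0],[0,0,5.7],0],
    [[0.2,58,0],[0,0,5.7],0],
    [[0.2,56,0],[0,0,5.6],0],
    [[0,0,-50],[0,0,0],0],
    [[0,0,-50],[0,0,0],0],
    [[0,0,-40],[0,0,0],0],
    [[0,0,0],[0,0,0],0],
    [[0,0,0],[0,0,0],0]
  ]
}}

```text
clock: 28.6
eef_pos: [495.6, -3.6, 64.7]
tool_rot: [3.141, 0.0, 1.481]
force: [0.4, 0.4, -0.6]
width: 33.9
gripper_force: 60.3
```

{"name": "move_arm", "arguments": {
  "plan": [
    [[1,20,-1.5],[0,0,0],0],
    [[1.5,20,0],[0,0,0],0],
    [[1.5,20,0],[0,0,0],0],
    [[0,0,-3],[0,0,0],0],
    [[0,0,-1.5],[0,0,0],0],
    [[0,0,0],[0,0,0],0],
    [[0,0,0],[0,0,0],0]
  ]
}}

```text
clock: 29.48
eef_pos: [499.4, 56.0, 58.3]
tool_rot: [3.141, 0.0, 1.48]
force: [0.4, -0.7, -0.8]
width: 33.8
gripper_force: 60.3
```

{"name": "move_arm", "arguments": {
  "plan": [
    [[0.4,4,0],[0,0,0],0],
    [[0.4,4,0],[0,0,0],0],
    [[0.2,3,0],[0,0,0],0],
    [[0.1,2,0],[0,0,0],0],
    [[0,0,0],[0,0,0],0]
  ]
}}

```text
clock: 30.1
eef_pos: [500.2, 68.3, 58.1]
tool_rot: [3.141, 0.002, 1.48]
force: [-1.5, -4.6, -0.1]
width: 33.7
gripper_force: 60.4
```

{"name": "move_arm", "arguments": {
  "plan": [
    [[0,1.5,0],[0,0,0],0],
    [[0,0,0],[0,0,0],0]
  ]
}}

```text
clock: 30.35
eef_pos: [500.1, 68.4, 58.1]
tool_rot: [3.141, 0.004, 1.479]
force: [-1.3, -8.6, -0.1]
width: 34.0
gripper_force: 60.4
```

{"name": "move_arm", "arguments": {
  "plan": [
    [[0,-3,0],[0,0,0],0],
    [[0,0,0],[0,0,0],0.7],
    [[0,0,0],[0,0,0],0.7],
    [[0,0,0],[0,0,0],0.7],
    [[0,0,10],[0,0,0],0.7],
    [[0,0,50],[0,0,0],0.7],
    [[0,0,50],[0,0,0],0],
    [[0,0,40],[0,0,0],0],
    [[0,0,0],[0,0,0],0],
    [[0,0,0],[0,0,0],0]
  ]
}}

```text
clock: 31.6
eef_pos: [499.9, 68.8, 208.1]
tool_rot: [-3.141, -0.0, 1.482]
force: [-0.8, 1.0, -1.2]
width: -0.2
gripper_force: 0.0
```

{"name": "move_arm", "arguments": {
  "plan": [
    [[4,50,0],[0,0,0],0],
    [[5,53,0],[0,0,0],0],
    [[0,0,-30],[0,0,0],0],
    [[0,0,-15],[0,0,0],0],
    [[0,0,0],[0,0,0],0],
    [[0,0,0],[0,0,0],0]
  ]
}}

```text
clock: 32.35
eef_pos: [509.9, 170.3, 163.6]
tool_rot: [3.141, 0.0, 1.479]
force: [0.5, -0.7, 0.8]
width: -0.3
gripper_force: 0.0
```

Expect the bite at knob z ≈ 142.

{"name": "move_arm", "arguments": {
  "plan": [
    [[0,1,-6],[0,0,0],0],
    [[0,0,-6],[0,0,0],0],
    [[0,0,-5],[0,0,0],0],
    [[0,0,-3],[0,0,0],0],
    [[0,0,0],[0,0,0],0]
  ]
}}

```text
clock: 32.98
eef_pos: [510.1, 172.4, 143.3]
tool_rot: [3.14, -0.0, 1.481]
force: [1.9, -0.2, 3.7]
width: 0.1
gripper_force: 1.9
```

{"name": "move_arm", "arguments": {
  "plan": [
    [[0,0,-2],[0,0,0],0],
    [[0,0,0],[0,0,0],0]
  ]
}}

```text
clock: 33.22
eef_pos: [510.1, 172.4, 142.1]
tool_rot: [3.14, -0.001, 1.481]
force: [1.1, 0.0, 9.4]
width: 0.2
gripper_force: 4.8
```

{"name": "move_arm", "arguments": {
  "plan": [
    [[0,0,-2],[0,0,0],0],
    [[0,0,0],[0,0,0],0]
  ]
}}

```text
clock: 33.48
eef_pos: [510.3, 172.4, 142.0]
tool_rot: [3.14, -0.003, 1.481]
force: [-3.4, -1.1, 26.3]
width: 0.0
gripper_force: 13.2
```

{"name": "move_arm", "arguments": {
  "plan": [
    [[0,0,0],[0,0,0],0],
    [[0,0,0],[0,0,0],0],
    [[0,0,0],[0,0,0],0]
  ]
}}

```text
clock: 33.85
eef_pos: [510.2, 172.4, 142.0]
tool_rot: [3.14, -0.002, 1.481]
force: [-3.6, -1.5, 26.3]
width: -0.2
gripper_force: 13.2
```

```bash
python3 -c "
from cell import status,ctrl
s=status.read_state();print(s['force'],s['eef_pos'])
if 15<s['force'][2]<45: print(ctrl.finish_job())"
```

```text
[-3.58016663 -1.49960464 26.31497879] [510.22277815 172.39017297 141.95573287]
the job is handed in; nothing more can be done
None
```

I packed three strips under the foot, because two did not make it bite; with the third it bit at about 14 mm of travel, and I handed the job in at 33.9 s with the fingers still pressing the knob at about 26 N and the spare strip left on its stand (no verdict was shown).

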